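Bring the mug round on the photo turntable with its stick

ROBOT

A 6-joint arm with a two-finger parallel gripper is mounted at the origin on a cart in front of the work surface, level with it; the furniture and walls round the work are solid. World frame = base frame: x ahead of the robot, y to its left, z up, the work surface at z = 0. Lengths are in mm, angles in rad, forces in N, time in s.
With the tool pointing down it reaches from about 400 to 925 mm from the base axis. Payload 12.5 kg.
Tool frame: the origin (TCP) lies at the very end of the fingers, on their centre line; the grasp point (between the pads) lies 19 mm behind it; z points along the fingers, y is the line along which they close (so a half turn about z gives the same grasp; the last joint's range is limited). The gripper opens to 95 mm and grips with 3 to 60 N. Pads are 20 mm wide; open, the fingers measure 119 mm over their backs; the gripper's body (75 mm by 180 mm) begins 59 mm behind the grasp point.
Start: joints at [-1.434, 0.491, 1.559, -0, 1.092, -0.106], TCP at [150.286, -606.68, 214.661] pointing down, gripper open.
Joint ranges: [-3.1, 3.1], [-0.84, 2.19], [0.05, 2.79], [-1.13, 4.28], [0.06, 2.93], [-2.69, 2.69]. Speed limits (rad/s): [2.22, 2.22, 2.79, 3.14, 3.14, 3.14].

INTERFACE

Orientations are given as [roll, pitch, yaw] about the fixed x, y, z axes, in that order (R = Rz(yaw) Ry(pitch) Rx(roll)).
In Python, from cell import * gives the robot as it stands.
- The arm moves only by the tool jog_arm, never from a script. Its argument "targets" is a list of rows, each an object with "turn": the turn, a rotation vector about the world's x, y, z in degrees, a list of three; "slide": the shift along the world's x, y, z in mm, a list of three; "claw": the opening in per cent of the stroke, from 0 (shut) to 100 (fully open). In form: [{"turn": [wx, wy, wz], "slide": [x, y, z], "claw": claw}, ...]. A call has 1 to 5 rows; each row shifts and turns the commanded pose from where the row before left it; what a row does not reach is not made up. A row lasts 1/8 s, in which the tool goes at most 62.5 mm and 10.7 degrees, less where a joint would pass 70% of its speed; a pose out of reach is approached as far as the arm can. A call with a gripper value outside its range is refused whole. The fingers move at their own pace and stop on an object; the grip force is fixed at half the most. Time passes only in rows, so rows that do not move let the fingers close. It gives the time, the measured TCP pose, the force, the opening and the grip force at its end, in the units of the state.
- state(): the state, without advancing time (a new reading comes with each control period).
- read_camera(name): name is "side" or "top" or "wrist"; returns a dict with "frame" (420x560x3 uint8, blue, green, red), "mtx" (3x3 intrinsics, pixels), "R" (3x3) and "t" (3): a world point X has camera coordinates R X + t. Camera axes: x right, y down, z forward; pixel columns grow to the right and rows downward; lengths in mm; the calibration is good to about 2 mm. A picture is of the moment at which its call begins. There is no depth.
- job_done(): hands the job in; it is judged then, once.
Trained networks look in the newest picture that a camera, given by its name, has taken for a name from the list of things; names that differ only in an ending like _2 or _b are one class to them, and where a whole thing is asked for, a point or a joint stands for the part that bears it (a point fixed in the world has none). Each returns a list of dicts, best first, with "conf" (0 to 1); they miss things now and then, are a little off and sometimes report something else, mostly with a low value. They report only what shows in the picture. A call takes as long as a camera call.
- look_for(query, camera): "xy" ([column, row] in pixels, amid what is visible of it).
The state is a dict: "t": time; "joints": joint angles; "qvel": joint speeds; "tau": joint torques, N m; "eef_pos": TCP position; "tcp_rot": TCP orientation; "ft_force": force on the tool from outside, world axes, zero at the start; "moment": the same for the moment, N m; "opening": opening from 0.0 (shut) to 1.0 (fully open); "grip_force": force on a finger pad.
Only numpy, scipy, OpenCV 4.12 (cv2) and the standard library are available. Lean on these libraries where they do the work, as an engineer would, in place of code of your own. Each camera call takes 0.05 s, during which the arm holds its last target. There are 200 camera calls.

TASK

The printed mug stands on the shop's photo turntable; press the turntable's spring-loaded stick down and hold it over to the left or right, so that the disc turns, until the mug's handle points at the brass pointer on the turntable's rim, then let the stick spring back: bear down on the stick firmly, so that its roller grips and the light unit stays where it stands, but do not force it. Turn the mug only by the stick, without touching the mug or the disc, and do not knock the other goods about.

Things in the scene. Friction and masses are not known exactly. Their poses are not given: they have to be found in the camera images.
- turntable: Light loose photo turntable, 0.8 kg with disc and mug: round black base 186 mm in diameter with a panel box (116 mm wide, 84 mm high) on the robot's side reaching to 167 mm from the disc's axis. Origin: under the disc's axis, on the table; x points away from the robot (within 0.4 rad), y left. The stick stands at 131 mm along -x, the brass pointer is on the left rim, along +y.
- stick_grip (a point): Middle of the stick's upright black grip, a cylinder 24 mm in diameter from 108 to 148 mm above the table (this point 128 mm). The stick tilts about a point 65 mm below it, 0.35 rad either way, spring-centred left-right and fore-and-aft (0.9 N m per rad each, 5 N here at full tilt). Axes at rest as the turntable's. Fore-and-aft tilt does nothing.
- stick_side (a joint): Sideways tilt of the stick, rad, -0.35 to 0.35, positive when its top leans to the turntable's left (+y); springs back to 0.
- press (a joint): How far the stick is pressed down, m, 0 to 0.006; springs back to 0 (2.4 N to start, 1.2 N per mm more). Two motor rollers ride on the stick, one each side: only pressed and tilted does one bite on the disc. How deep varies with wear: at 0.3 rad tilt somewhere from 2 to 4 mm, then the force rises steeply. 11 to 16 N down in all gives grip; less may slip.
- disc: Loose white disc that carries the mug, 176 mm in diameter, 9 mm thick, top 46 mm above the table; origin: centre of its underside. Driven by the stick it turns slowly, 0.2 to 0.5 rad/s: stick left, clockwise seen from above (the side at the stick moves left); stick right, counter-clockwise. It stops at once when the stick is let go.
- pointer (a point): Top of the upright brass pointer blade (18 mm wide), 108 mm from the disc's axis and 63 mm above the table, just outside the disc's edge.
- mug: Printed mug with blue arches, 80 mm wide, 111 mm with its handle, 82 mm high, loose in the middle of the disc, turning with it. Origin: centre of its underside (cup and handle together); its handle points along its -y axis.
- mug_handle (a point): Middle of the mug's handle, 48 mm from the mug's origin, 42 mm above its underside.
- tin_coral: Coral candle tin, 64 mm in diameter, 45 mm high, at the left; only a bystander.
- tin_blue: Blue candle tin, 64 mm in diameter, 45 mm high, at the left; only a bystander.
- mug_plain_white: Plain white mug at the left, 88 mm high; only a bystander.
- soap_cream: Cream wrapped soap bar at the right, 52 x 78 x 26 mm; only a bystander.

How it is judged (in metres and radians):
On the way:
1. the stick is held pressed and over to one side while the disc turns (value of joint press above 0.001 m and (value of joint stick_side above 0.1 rad or value of joint stick_side below -0.1 rad) and angular speed of disc above 0.15 rad/s), for 0.6 s.
At the end, for the whole second after the job is handed in: Stick back up and centred, disc at rest; mug upright within 15 mm of the disc's axis, the middle of its handle within 10 mm (12 degrees) of the line from the axis to the brass pointer, on the pointer's side; the turntable stands flat, its centre within 30 mm of where it was (value of joint stick_side between -0.06 and 0.06 rad and value of joint press below 0.001 m and angular speed of disc below 0.04 rad/s and y of mug_handle in the frame of turntable above 0.03 m and x of mug_handle in the frame of turntable between -0.01 and 0.01 m and angle between mug's own z axis and vertical below 0.08 rad and horizontal distance between mug and turntable below 0.015 m and angle between turntable's own z axis and vertical below 0.04 rad and height (world z) of turntable below 0.005 m and distance of turntable from where it was at the start of the episode below 0.03 m); the robot touches nothing.
It fails at once if the robot touches the mug or the disc (contact force between any of the fingers, the arm and mug above 0.5 N or contact force between any of the fingers, the arm and disc above 0.5 N).
It fails at once if another article is pushed more than 30 mm (distance of any of tin_coral, tin_blue, mug_plain_white, soap_cream from where it was at the start of the episode above 0.03 m).
It fails at once if the turntable is tipped up or pushed away more than 60 mm (angle between turntable's own z axis and vertical above 0.25 rad or distance of turntable from where it was at the start of the episode above 0.06 m).
It fails at once if the stick is forced, its roller ground into the disc (total contact force between disc and turntable over 80 N) (contact force between disc and turntable above 80 N).
It also fails if it takes over 61 s, if anything falls off the work surface, if the arm or the gripper's body presses on something with over 40 N, if the wrist force passes 120 N, or if a joint passes its speed limit or range.

## Working session

There is one attempt and no reset: what is moved stays moved. The work goes in short steps, Python scripts to look and compute and a tool call to move; the robot and the scene stay as the last step left them, time stands still between calls to the robot, and variables do not carry over. Pictures are saved under pics/ and viewed, at most 10 in all, crops included, and the job is handed in when it is done.

Besides the shell and the picture viewer there is one more tool, called as a command line: name --argument value ..., lists and objects as JSON in quotes. jog_arm: Moves the arm, as the interface text tells. Its arguments: {"type":"object","properties":{"targets":{"type":"array","items":{"type":"object","properties":{"turn":{"type":"array","items":{"type":"number"}},"slide":{"type":"array","items":{"type":"number"}},"claw":{"type":"number"}}}}},"required":["targets"]}

```bash
mkdir -p pics; cat > h.py <<'E'
from cell import *
import numpy as np, cv2
def ray(c,xy,z):
    d=c["R"].T@np.linalg.inv(c["mtx"])@np.array([xy[0],xy[1],1.]); o=-c["R"].T@c["t"]
    return (o+d*(z-o[2])/d[2]).round(1)
def tri(l):
    A=[];b=[]
    for c,xy in l:
        P=c["mtx"]@np.c_[c["R"],c["t"]]
        for k in (0,1):
            r=xy[k]*P[2]-P[k]; r=r/np.linalg.norm(r[:3]); A.append(r[:3]); b.append(-r[3])
    return np.linalg.lstsq(np.array(A),np.array(b),rcond=None)[0].round(1)
def proj(c,X):
    p=c["mtx"]@(c["R"]@np.array(X,float)+c["t"]); return (p[:2]/p[2]).round(1)
E
python3 - <<'E'
from h import *
fs=[]
for n in("side","top"):
    c=read_camera(n); c={k:np.array(v) for k,v in c.items()}
    fs.append(c["frame"]); np.savez(n+".npz",**c)
    print(n,"cam",(-c["R"].T@c["t"]).round(0))
    for q,z in(("stick_grip",128),("disc",46),("pointer",63),("mug_handle",88),("mug",87),("turntable",20),("tin_coral",22),("tin_blue",22),("mug_plain_white",44),("soap_cream",13)):
        print(q,[(np.round(d["xy"],0),round(d["conf"],2),ray(c,d["xy"],z)[:2]) for d in look_for(q,n)[:2]])
cv2.imwrite("pics/side.png",fs[0]);cv2.imwrite("pics/top.png",fs[1])
print({k:np.round(v,3) for k,v in state().items()})
E
```

```text
side cam [234. 886. 805.]
stick_grip [(array([310., 187.]), 0.74, array([492. , -72.9]))]
disc [(array([253., 215.]), 0.76, array([629.1, -18.8]))]
pointer [(array([299., 212.]), 0.71, array([512.7, -47.6])), (array([311., 186.]), 0.16, array([ 516.5, -172.7]))]
mug_handle [(array([259., 195.]), 0.72, array([623.9, -52.6]))]
mug [(array([262., 192.]), 0.62, array([622.2, -69.9])), (array([201., 303.]), 0.25, array([601. , 328.6]))]
turntable [(array([298., 210.]), 0.81, array([ 535.2, -107.6]))]
tin_coral [(array([299., 302.]), 0.73, array([432.6, 207.2]))]
tin_blue [(array([315., 330.]), 0.7, array([379.7, 270.1]))]
mug_plain_white [(array([201., 307.]), 0.56, array([617.9, 304.6])), (array([349., 179.]), 0.41, array([ 431. , -266.2]))]
soap_cream [(array([347., 179.]), 0.75, array([ 444. , -313.2]))]
top cam [ 474.   11. 1064.]
stick_grip [(array([324., 221.]), 0.75, array([ 498.5, -105.5])), (array([303., 172.]), 0.36, array([608.4, -59.4]))]
disc [(array([317., 159.]), 0.79, array([651.7, -98.5]))]
pointer [(array([318., 216.]), 0.56, array([513.3, -98.5]))]
mug_handle [(array([3
[... 379 characters left out ...]
]))]
tin_blue [(array([163., 274.]), 0.72, array([372.5, 270.9]))]
mug_plain_white [(array([145., 174.]), 0.87, array([610.9, 311.2]))]
soap_cream [(array([401., 247.]), 0.72, array([ 439.1, -310.4]))]
{'t': np.float64(1.1), 'joints': array([-1.434,  0.491,  1.559,  0.   ,  1.092, -0.106]), 'qvel': array([-0.   ,  0.001, -0.001,  0.002, -0.   , -0.001]), 'tau': array([ 0.0000e+00, -6.1247e+01, -2.5843e+01,  6.9000e-02,  4.5000e-02,
       -0.0000e+00]), 'eef_pos': array([ 150.283, -606.689,  214.664]), 'tcp_rot': array([ 3.141, -0.   ,  0.243]), 'ft_force': array([-0.155,  1.27 , -0.514]), 'moment': array([-0.003,  0.028,  0.041]), 'grip_force': np.float64(0.0), 'opening': np.float64(0.998)}
```

```bash
python3 - <<'E'
import cv2,numpy as np
t=cv2.imread("pics/top.png")[100:260,230:410]; cv2.imwrite("pics/topc.png",cv2.resize(t,None,fx=3.6,fy=3.6,interpolation=cv2.INTER_CUBIC))
t=cv2.imread("pics/side.png")[130:270,200:380]; cv2.imwrite("pics/sidec.png",cv2.resize(t,None,fx=4,fy=4,interpolation=cv2.INTER_CUBIC))
E
```

```text
(no output)
```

View pics/topc.png

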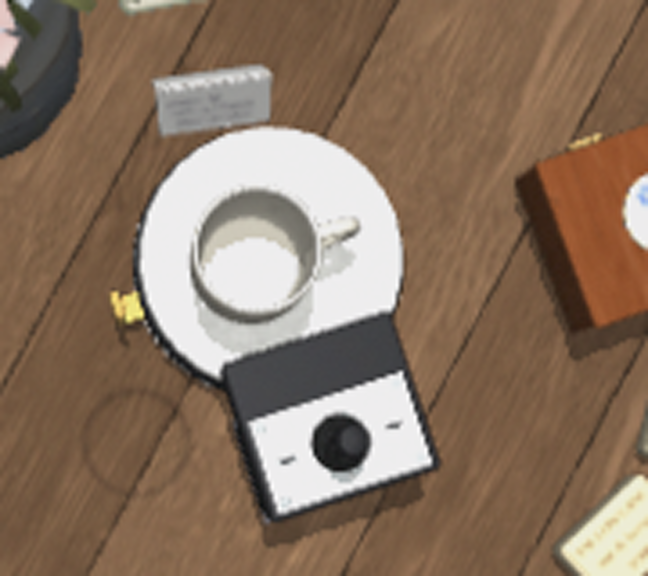

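View pics/sidec.png

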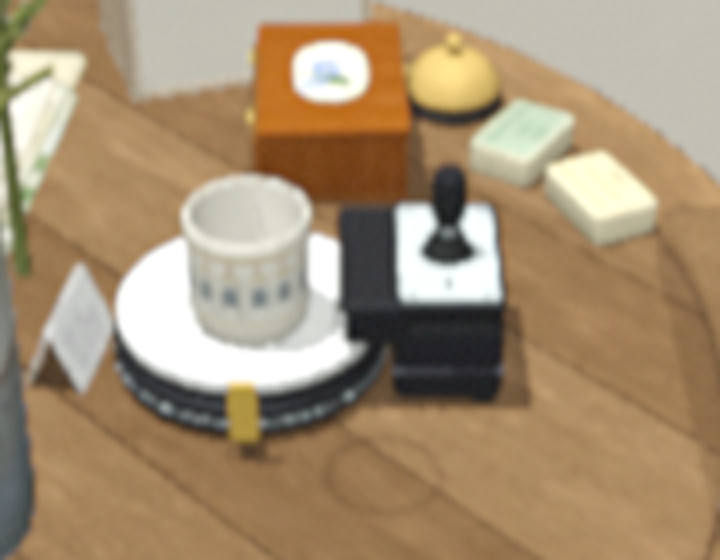

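The top crop shows the stick at full-frame pixel (324.7,223) and the disc's centre near (305,172). The pointer is at (265.6,185) on the left rim. The handle is at (326,164), pointing right, away from the pointer. The side crop agrees: stick at about (312,180), handle hidden behind the mug.

```bash
python3 - <<'E'
from h import *
T=dict(np.load("top.npz"));S=dict(np.load("side.npz"))
hsv=cv2.cvtColor(T["frame"],cv2.COLOR_BGR2HSV)
d=ray(T,(305.3,171.7),46); g=ray(T,(324.7,223),148); p=ray(T,(265.6,185.3),60); h=ray(T,(325.8,163.9),95)
print("disc",d,"grip top",g,"pointer",p,"handle",h)
print("tri grip",tri([(T,(324.5,222)),(S,(200+450/4,130+193/4))]))
print("d-g",np.linalg.norm((d-g)[:2]),"yaw",np.arctan2(*(d-g)[1::-1]))
v=p-d;print("d-p",np.linalg.norm(v[:2]),"pointer ang-90",np.arctan2(v[1],v[0])-np.pi/2)
m=ray(T,(230+257/3.6,100+254/3.6),128)  # rim centre
print("mug rim centre",m); w=h-m; print("handle ang",np.arctan2(w[1],w[0]),np.linalg.norm(w[:2]))
E
```

```text
disc [619.8 -70.6  46. ] grip top [ 494.6 -104.6  148. ] pointer [584.7  24.2  60. ] handle [ 631.1 -113.7   95. ]
tri grip [ 496.6 -106.2  132.7]
d-g 129.73449811056418 yaw 0.26517038380749663
d-p 101.08931694298856 pointer ang-90 0.35460258047966153
mug rim centre [610.5 -55.4 128. ]
handle ang -1.2311448714125022 61.83243485420901
```

jog_arm --targets '[{"slide": [34,50,0],"claw": 100},{"slide": [34,50,0],"claw": 100},{"slide": [34,50,0],"claw": 100},{"slide": [34,50,0],"claw": 80},{"slide": [34,50,0],"claw": 80}]'

```text
validation failed for argument at $.ta...
```

jog_arm --targets '[{"slide": [34,50,0],"claw": 80},{"slide": [34,50,0],"claw": 80},{"slide": [34,50,0],"claw": 80},{"slide": [34,50,0],"claw": 80},{"slide": [34,50,0],"claw": 80}]'

```text
validation failed for argument at $.ta...
```

jog_arm --targets '[{"turn": [0,0,0],"slide": [34,50,0],"claw": 100},{"turn": [0,0,0],"slide": [34,50,0],"claw": 100},{"turn": [0,0,0],"slide": [34,50,0],"claw": 100},{"turn": [0,0,0],"slide": [34,50,0],"claw": 80},{"turn": [0,0,0],"slide": [34,50,0],"claw": 80}]'

```text
t: 1.72
eef_pos: [321.1, -355.1, 214.9]
tcp_rot: [3.141, -0.0, 0.242]
ft_force: [0.3, -1.0, 0.1]
opening: 0.84
grip_force: 0.0
```

jog_arm --targets '[{"turn": [0,0,0],"slide": [34,50,0],"claw": 80},{"turn": [0,0,0],"slide": [34,50,0],"claw": 80},{"turn": [0,0,0],"slide": [34,50,0],"claw": 80},{"turn": [0,0,0],"slide": [34,50,0],"claw": 80},{"turn": [0,0,0],"slide": [34,50,0],"claw": 80}]'

```text
t: 2.35
eef_pos: [491.3, -104.9, 214.9]
tcp_rot: [3.141, -0.001, 0.243]
ft_force: [-0.1, -1.1, 0.3]
opening: 0.803
grip_force: 0.0
```

```bash
python3 - <<'E'
from h import *
c=read_camera("wrist"); S=read_camera("side")
for n,k in(("wrist",c),("side",S)):
    for q,z in(("stick_grip",128),("disc",46),("pointer",63),("mug_handle",88)):
        print(n,q,[(np.round(d["xy"],0),round(d["conf"],2),ray(k,d["xy"],z)[:2]) for d in look_for(q,n)[:2]])
st=state();p=st["eef_pos"].copy() if hasattr(st["eef_pos"],'copy') else st["eef_pos"]
print(proj(c,[495,-105,148]),proj(c,[495,-105,108]), (-c["R"].T@c["t"]).round(0))
cv2.imwrite("pics/w1.png",c["frame"])
E
```

```text
wrist stick_grip [(array([286., 191.]), 0.78, array([ 505. , -109.3]))]
wrist disc [(array([307.,  69.]), 0.67, array([ 601.8, -106.5]))]
wrist pointer [(array([281., 159.]), 0.69, array([ 517.7, -102.7])), (array([  5., 163.]), 0.55, array([451. , 149.4]))]
wrist mug_handle []
side stick_grip [(array([313., 185.]), 0.5, array([488.1, -83.5]))]
side disc [(array([254., 213.]), 0.77, array([629.1, -27.4]))]
side pointer [(array([297., 213.]), 0.63, array([517.8, -42.8]))]
side mug_handle [(array([260., 198.]), 0.85, array([618.2, -42.8]))]
[277.9 209.4] [277.6 194.7] [569. -85. 385.]
```

View pics/w1.png

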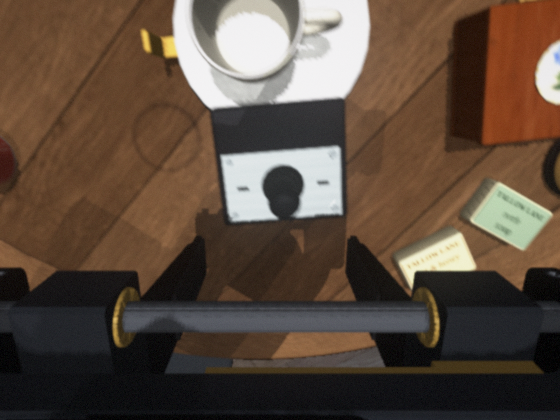

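The wrist view shows the grip's top at (285,205), its base collar near (283,183), and the panel's front edge running from (228,222) to (343,215). The fingers straddle it nearly square. I'll convert these.

```bash
python3 - <<'E'
from h import *
c=read_camera("wrist")
print(ray(c,(285,205),148),ray(c,(283,183),90))
a,b,e,f=[ray(c,q,84) for q in((228,222),(343,215),(220,150),(340,146))]
for u,v in((a,b),(e,f)): w=u-v; print(np.linalg.norm(w), np.arctan2(-w[0],w[1]))
for u,v in((a,e),(b,f)): w=v-u; print(np.linalg.norm(w), np.arctan2(w[1],w[0]))
p=ray(c,(160,43),60);print(p)
E
```

```text
[ 498.1 -112.   148. ] [ 500.3 -111.2   90. ]
106.74104177868979 0.30545570046904313
104.82065636123444 0.27436834653654035
67.01678894127946 0.3061784295476181
63.790673299472225 0.3371187048351204
[588.8  20.4  60. ]
```

jog_arm --targets '[{"turn": [0,0,3],"slide": [6,-3,-25],"claw": 80},{"turn": [0,0,0],"slide": [0,0,-27],"claw": 80},{"turn": [0,0,0],"slide": [0,0,-25],"claw": 80},{"turn": [0,0,0],"slide": [0,0,-25],"claw": 80},{"turn": [0,0,0],"slide": [0,0,0],"claw": 80}]'

```text
t: 3.52
eef_pos: [495.5, -109.9, 111.5]
tcp_rot: [-3.14, 0.002, 0.294]
ft_force: [0.6, -0.6, 0.3]
opening: 0.803
grip_force: 0.0
```

jog_arm --targets '[{"turn": [0,0,0],"slide": [0,0,0],"claw": 20},{"turn": [0,0,0],"slide": [0,0,0],"claw": 20},{"turn": [0,0,0],"slide": [0,0,0],"claw": 20},{"turn": [0,0,0],"slide": [0,0,0],"claw": 20},{"turn": [0,0,0],"slide": [0,0,0],"claw": 20}]'

```text
t: 4.15
eef_pos: [496.3, -109.6, 112.8]
tcp_rot: [3.141, -0.0, 0.295]
ft_force: [-0.4, -0.0, 0.1]
opening: 0.333
grip_force: 0.0
```

jog_arm --targets '[{"turn": [0,0,0],"slide": [0,0,0],"claw": 10},{"turn": [0,0,0],"slide": [0,0,0],"claw": 10},{"turn": [0,0,0],"slide": [0,0,0],"claw": 10}]'

```text
t: 4.53
eef_pos: [496.5, -109.9, 112.7]
tcp_rot: [3.141, -0.0, 0.295]
ft_force: [0.9, -2.2, 0.5]
opening: 0.242
grip_force: 30.0
```

```bash
python3 - <<'E'
from h import *
s=state();print(s["ft_force"],s["eef_pos"],s["grip_force"],s["opening"])
c=read_camera("top"); cv2.imwrite("pics/t2.png",cv2.resize(c["frame"][100:260,210:410],None,fx=3.6,fy=3.6,interpolation=cv2.INTER_CUBIC))
E
```

```text
[ 0.91596535 -2.2281964   0.48442923] [ 496.45645687 -109.87018775  112.73580772] 29.999661119654775 0.24190647330333362
```

View pics/t2.png

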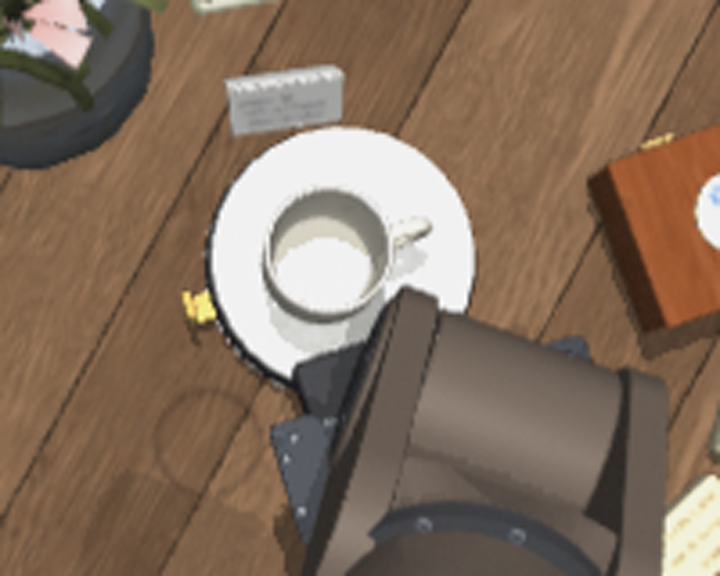

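Gripped at 24 mm, as expected; the handle still points right and the left rim is clear of the arm. Next I lean the stick right about its pivot by 17°.

jog_arm --targets '[{"turn": [5.4,1.7,0],"slide": [1.5,-5,-0.2],"claw": 10},{"turn": [5.4,1.7,0],"slide": [1.4,-5,-0.7],"claw": 10},{"turn": [5.4,1.7,0],"slide": [1.4,-5,-1.2],"claw": 10},{"turn": [0,0,0],"slide": [0,0,0],"claw": 10}]'

```text
t: 5.08
eef_pos: [500.5, -125.2, 109.9]
tcp_rot: [-2.844, 0.004, 0.294]
ft_force: [1.2, 1.8, 1.9]
opening: 0.241
grip_force: 30.0
```

```bash
python3 - <<'E'
from h import *
s=state();print({k:np.round(s[k],3) for k in("ft_force","moment","eef_pos","tcp_rot")})
E
```

```text
{'ft_force': array([1.201, 1.845, 1.851]), 'moment': array([ 0.278, -0.403, -0.086]), 'eef_pos': array([ 500.499, -125.151,  109.905]), 'tcp_rot': array([-2.844,  0.004,  0.294])}
```

jog_arm --targets '[{"turn": [0,0,0],"slide": [-0.1,0.4,-1.4],"claw": 10},{"turn": [0,0,0],"slide": [0,0,0],"claw": 10}]'

```text
t: 5.32
eef_pos: [500.8, -124.3, 109.5]
tcp_rot: [-2.848, 0.002, 0.297]
ft_force: [0.9, -3.3, 2.6]
opening: 0.247
grip_force: 30.0
```

jog_arm --targets '[{"turn": [0,0,0],"slide": [0,0.2,-0.6],"claw": 10},{"turn": [0,0,0],"slide": [0,0,0],"claw": 10}]'

```text
t: 5.58
eef_pos: [500.8, -124.3, 108.8]
tcp_rot: [-2.847, 0.002, 0.296]
ft_force: [1.3, -4.6, 3.3]
opening: 0.241
grip_force: 30.0
```

jog_arm --targets '[{"turn": [0,0,0],"slide": [0,0.1,-0.4],"claw": 10},{"turn": [0,0,0],"slide": [0,0,0],"claw": 10}]'

```text
t: 5.82
eef_pos: [500.7, -124.2, 108.3]
tcp_rot: [-2.846, 0.002, 0.296]
ft_force: [2.0, -5.2, 3.4]
opening: 0.246
grip_force: 30.0
```

jog_arm --targets '[{"turn": [0,0,0],"slide": [0.3,-1,0],"claw": 10},{"turn": [0,0,0],"slide": [0,0,0],"claw": 10}]'

```text
t: 6.08
eef_pos: [500.7, -124.7, 108.2]
tcp_rot: [-2.845, 0.003, 0.296]
ft_force: [1.0, -1.4, 3.7]
opening: 0.244
grip_force: 30.0
```

jog_arm --targets '[{"turn": [0,0,0],"slide": [0,0.2,-0.6],"claw": 10},{"turn": [0,0,0],"slide": [0,0,0],"claw": 10}]'

```text
t: 6.32
eef_pos: [500.8, -124.7, 107.7]
tcp_rot: [-2.845, 0.003, 0.296]
ft_force: [1.2, -2.3, 6.7]
opening: 0.245
grip_force: 30.0
```

```bash
python3 - <<'E'
from h import *
s=state();print({k:np.round(s[k],3) for k in("ft_force","moment","eef_pos","tcp_rot")})
E
```

```text
{'ft_force': array([ 1.196, -2.323,  6.661]), 'moment': array([-0.445, -0.18 , -0.027]), 'eef_pos': array([ 500.825, -124.678,  107.709]), 'tcp_rot': array([-2.845,  0.003,  0.296])}
```

jog_arm --targets '[{"turn": [0,0,0],"slide": [0.1,-0.4,-0.4],"claw": 10},{"turn": [0,0,0],"slide": [0,0,0],"claw": 10}]'

```text
t: 6.58
eef_pos: [500.8, -124.8, 107.4]
tcp_rot: [-2.845, 0.003, 0.296]
ft_force: [0.6, -1.7, 8.1]
opening: 0.243
grip_force: 30.0
```

jog_arm --targets '[{"turn": [0,0,0],"slide": [0,0,-0.4],"claw": 10},{"turn": [0,0,0],"slide": [0,0,0],"claw": 10}]'

```text
t: 6.82
eef_pos: [500.9, -124.8, 107.1]
tcp_rot: [-2.845, 0.003, 0.296]
ft_force: [0.6, -0.7, 8.8]
opening: 0.243
grip_force: 30.0
```

jog_arm --targets '[{"turn": [0,0,0],"slide": [0,-0.3,-0.5],"claw": 10},{"turn": [0,0,0],"slide": [0,0,0],"claw": 10}]'

```text
t: 7.08
eef_pos: [500.9, -125.0, 106.8]
tcp_rot: [-2.844, 0.003, 0.296]
ft_force: [0.3, -0.3, 10.7]
opening: 0.246
grip_force: 30.0
```

jog_arm --targets '[{"turn": [0,0,0],"slide": [0,0,-0.4],"claw": 10},{"turn": [0,0,0],"slide": [0,0,0],"claw": 10}]'

```text
t: 7.32
eef_pos: [500.9, -125.0, 106.5]
tcp_rot: [-2.844, 0.003, 0.296]
ft_force: [0.4, -1.0, 13.0]
opening: 0.246
grip_force: 30.0
```

```bash
cat > look.py <<'E'
from h import *
import sys
s=state();print(round(s["t"],2),{k:np.round(s[k],2) for k in("ft_force","moment","eef_pos")})
c=read_camera("top"); np.savez("cur.npz",frame=c["frame"])
for q,z in(("mug_handle",88),("mug",87),("pointer",63),("turntable",20)):
    for d in look_for(q,"top")[:2]:
        P=ray(c,d["xy"],z); w=P[:2]-[619.8,-71]
        print(q,np.round(d["xy"],1),round(d["conf"],2),P[:2],"ang",np.arctan2(w[1],w[0]).round(2))
cv2.imwrite(sys.argv[1],cv2.resize(c["frame"][110:230,230:370],None,fx=4,fy=4,interpolation=cv2.INTER_CUBIC))
E
python3 look.py pics/t3.png
```

```text
7.33 {'ft_force': array([ 0.37, -0.95, 12.95]), 'moment': array([0.39, 0.03, 0.07]), 'eef_pos': array([ 500.88, -124.96,  106.49])}
mug_handle [299.6 165.8] 0.83 [627.3 -54.1] ang 1.15
mug [303.4 171.4] 0.9 [614.6 -63. ] ang 2.15
pointer [307.9 203.3] 0.88 [542.6 -75.6] ang -3.08
turntable [308.5 204. ] 0.96 [543.9 -80.8] ang -3.01
```

jog_arm --targets '[{"turn": [0,0,0],"slide": [0,0,0],"claw": 10},{"turn": [0,0,0],"slide": [0,0,0],"claw": 10},{"turn": [0,0,0],"slide": [0,0,0],"claw": 10},{"turn": [0,0,0],"slide": [0,0,0],"claw": 10},{"turn": [0,0,0],"slide": [0,0,0],"claw": 10}]'

```text
t: 8.2
eef_pos: [500.9, -125.0, 106.5]
tcp_rot: [-2.844, 0.002, 0.296]
ft_force: [-0.1, 0.3, 12.5]
opening: 0.247
grip_force: 30.0
```

```bash
python3 look.py pics/t4.png; python3 -c "
import cv2,numpy as np
cv2.imwrite('pics/t34.png',np.hstack([cv2.resize(cv2.imread(f)[:, :400],(400,480)) for f in('pics/t3.png','pics/t4.png')]))"
```

```text
8.2 {'ft_force': array([-0.12,  0.33, 12.48]), 'moment': array([0.45, 0.01, 0.05]), 'eef_pos': array([ 500.9 , -124.96,  106.53])}
mug_handle [301.7 169. ] 0.76 [619.9 -58.9] ang 1.56
mug [301.6 174.2] 0.58 [608.  -58.8] ang 2.34
pointer [307. 207.] 0.92 [533.9 -73.5] ang -3.11
turntable [311.5 204.2] 0.55 [543.4 -88.1] ang -2.92
```

View pics/t34.png

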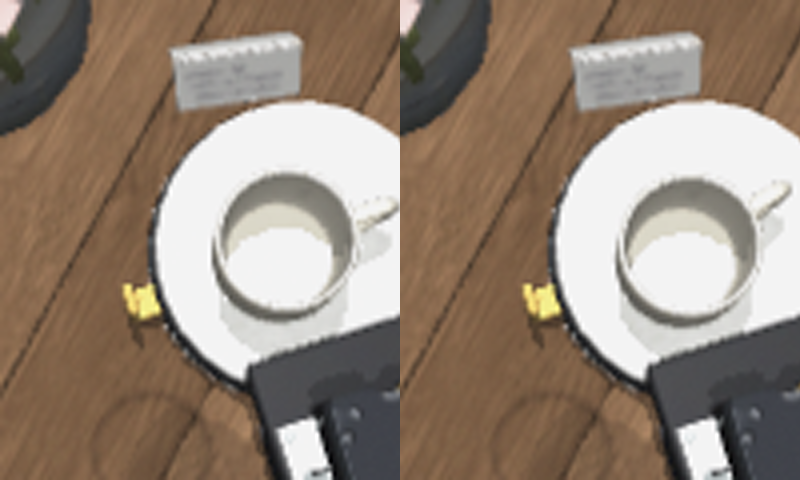

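It turns counter-clockwise: in these two frames (0.87 s apart) the handle swung from pointing right to up-right, about 0.25 rad. The pointer and panel stayed put. Holding.

jog_arm --targets '[{"turn": [0,0,0],"slide": [0,0,0],"claw": 10},{"turn": [0,0,0],"slide": [0,0,0],"claw": 10},{"turn": [0,0,0],"slide": [0,0,0],"claw": 10},{"turn": [0,0,0],"slide": [0,0,0],"claw": 10},{"turn": [0,0,0],"slide": [0,0,0],"claw": 10}]'

```text
t: 9.07
eef_pos: [500.9, -125.0, 106.5]
tcp_rot: [-2.844, 0.002, 0.296]
ft_force: [-0.0, -0.1, 11.5]
opening: 0.246
grip_force: 30.0
```

jog_arm --targets '[{"turn": [0,0,0],"slide": [0,0,0],"claw": 10},{"turn": [0,0,0],"slide": [0,0,0],"claw": 10},{"turn": [0,0,0],"slide": [0,0,0],"claw": 10},{"turn": [0,0,0],"slide": [0,0,0],"claw": 10},{"turn": [0,0,0],"slide": [0,0,0],"claw": 10}]'

```text
t: 9.7
eef_pos: [500.9, -125.0, 106.5]
tcp_rot: [-2.844, 0.002, 0.296]
ft_force: [-0.3, -0.8, 12.1]
opening: 0.246
grip_force: 30.0
```

jog_arm --targets '[{"turn": [0,0,0],"slide": [0,0,0],"claw": 10},{"turn": [0,0,0],"slide": [0,0,0],"claw": 10},{"turn": [0,0,0],"slide": [0,0,0],"claw": 10},{"turn": [0,0,0],"slide": [0,0,0],"claw": 10},{"turn": [0,0,0],"slide": [0,0,0],"claw": 10}]'

```text
t: 10.32
eef_pos: [500.9, -125.0, 106.5]
tcp_rot: [-2.844, 0.003, 0.296]
ft_force: [-0.3, 0.4, 12.0]
opening: 0.247
grip_force: 30.0
```

jog_arm --targets '[{"turn": [0,0,0],"slide": [0,0,0],"claw": 10},{"turn": [0,0,0],"slide": [0,0,0],"claw": 10},{"turn": [0,0,0],"slide": [0,0,0],"claw": 10},{"turn": [0,0,0],"slide": [0,0,0],"claw": 10},{"turn": [0,0,0],"slide": [0,0,0],"claw": 10}]'

```text
t: 10.95
eef_pos: [500.9, -125.0, 106.5]
tcp_rot: [-2.844, 0.002, 0.296]
ft_force: [0.5, 0.4, 12.1]
opening: 0.245
grip_force: 30.0
```

```bash
python3 look.py pics/t5.png
```

```text
10.95 {'ft_force': array([ 0.49,  0.4 , 12.11]), 'moment': array([ 0.45, -0.01,  0.11]), 'eef_pos': array([ 500.89, -124.97,  106.52])}
mug_handle [302.8 170.9] 0.93 [615.6 -61.5] ang 1.99
mug_handle [162.6 272.5] 0.25 [381.9 255.4] ang 2.2
mug [308.6 177.8] 0.93 [599.8 -75. ] ang -2.94
pointer [306.2 206.2] 0.6 [535.8 -71.6] ang -3.13
```

View pics/t5.png

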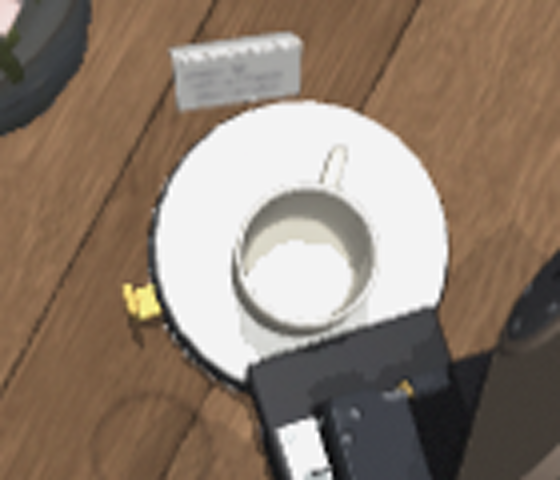

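Handle tip at crop (340,150), roughly pointing away from the robot. About 2.1 rad remain at ~0.28 rad/s, so I hold for about 6 s more before looking again.

jog_arm --targets '[{"turn": [0,0,0],"slide": [0,0,0],"claw": 10},{"turn": [0,0,0],"slide": [0,0,0],"claw": 10},{"turn": [0,0,0],"slide": [0,0,0],"claw": 10},{"turn": [0,0,0],"slide": [0,0,0],"claw": 10},{"turn": [0,0,0],"slide": [0,0,0],"claw": 10}]'

```text
t: 11.82
eef_pos: [500.9, -125.0, 106.5]
tcp_rot: [-2.844, 0.003, 0.296]
ft_force: [0.1, -0.4, 12.2]
opening: 0.242
grip_force: 30.0
```

jog_arm --targets '[{"turn": [0,0,0],"slide": [0,0,0],"claw": 10},{"turn": [0,0,0],"slide": [0,0,0],"claw": 10},{"turn": [0,0,0],"slide": [0,0,0],"claw": 10},{"turn": [0,0,0],"slide": [0,0,0],"claw": 10},{"turn": [0,0,0],"slide": [0,0,0],"claw": 10}]'

```text
t: 12.45
eef_pos: [500.9, -125.0, 106.5]
tcp_rot: [-2.844, 0.003, 0.296]
ft_force: [0.5, -0.1, 12.8]
opening: 0.242
grip_force: 30.0
```

jog_arm --targets '[{"turn": [0,0,0],"slide": [0,0,0],"claw": 10},{"turn": [0,0,0],"slide": [0,0,0],"claw": 10},{"turn": [0,0,0],"slide": [0,0,0],"claw": 10},{"turn": [0,0,0],"slide": [0,0,0],"claw": 10},{"turn": [0,0,0],"slide": [0,0,0],"claw": 10}]'

```text
t: 13.08
eef_pos: [500.9, -125.0, 106.5]
tcp_rot: [-2.844, 0.003, 0.296]
ft_force: [0.7, -0.2, 12.5]
opening: 0.247
grip_force: 30.0
```

jog_arm --targets '[{"turn": [0,0,0],"slide": [0,0,0],"claw": 10},{"turn": [0,0,0],"slide": [0,0,0],"claw": 10},{"turn": [0,0,0],"slide": [0,0,0],"claw": 10},{"turn": [0,0,0],"slide": [0,0,0],"claw": 10},{"turn": [0,0,0],"slide": [0,0,0],"claw": 10}]'

```text
t: 13.7
eef_pos: [500.9, -125.0, 106.5]
tcp_rot: [-2.844, 0.002, 0.296]
ft_force: [0.7, 0.3, 12.4]
opening: 0.245
grip_force: 30.0
```

jog_arm --targets '[{"turn": [0,0,0],"slide": [0,0,0],"claw": 10},{"turn": [0,0,0],"slide": [0,0,0],"claw": 10},{"turn": [0,0,0],"slide": [0,0,0],"claw": 10},{"turn": [0,0,0],"slide": [0,0,0],"claw": 10},{"turn": [0,0,0],"slide": [0,0,0],"claw": 10}]'

```text
t: 14.32
eef_pos: [500.9, -125.0, 106.5]
tcp_rot: [-2.844, 0.002, 0.296]
ft_force: [0.6, 0.5, 12.2]
opening: 0.241
grip_force: 30.0
```

jog_arm --targets '[{"turn": [0,0,0],"slide": [0,0,0],"claw": 10},{"turn": [0,0,0],"slide": [0,0,0],"claw": 10},{"turn": [0,0,0],"slide": [0,0,0],"claw": 10},{"turn": [0,0,0],"slide": [0,0,0],"claw": 10},{"turn": [0,0,0],"slide": [0,0,0],"claw": 10}]'

```text
t: 14.95
eef_pos: [500.9, -125.0, 106.5]
tcp_rot: [-2.844, 0.002, 0.296]
ft_force: [0.6, -0.7, 12.2]
opening: 0.245
grip_force: 30.0
```

jog_arm --targets '[{"turn": [0,0,0],"slide": [0,0,0],"claw": 10},{"turn": [0,0,0],"slide": [0,0,0],"claw": 10},{"turn": [0,0,0],"slide": [0,0,0],"claw": 10},{"turn": [0,0,0],"slide": [0,0,0],"claw": 10},{"turn": [0,0,0],"slide": [0,0,0],"claw": 10}]'

```text
t: 15.58
eef_pos: [500.9, -125.0, 106.5]
tcp_rot: [-2.844, 0.003, 0.296]
ft_force: [0.8, 1.0, 12.2]
opening: 0.243
grip_force: 30.0
```

jog_arm --targets '[{"turn": [0,0,0],"slide": [0,0,0],"claw": 10},{"turn": [0,0,0],"slide": [0,0,0],"claw": 10},{"turn": [0,0,0],"slide": [0,0,0],"claw": 10},{"turn": [0,0,0],"slide": [0,0,0],"claw": 10},{"turn": [0,0,0],"slide": [0,0,0],"claw": 10}]'

```text
t: 16.2
eef_pos: [500.9, -125.0, 106.5]
tcp_rot: [-2.844, 0.002, 0.296]
ft_force: [1.0, 0.4, 11.4]
opening: 0.248
grip_force: 30.0
```

jog_arm --targets '[{"turn": [0,0,0],"slide": [0,0,0],"claw": 10},{"turn": [0,0,0],"slide": [0,0,0],"claw": 10},{"turn": [0,0,0],"slide": [0,0,0],"claw": 10},{"turn": [0,0,0],"slide": [0,0,0],"claw": 10},{"turn": [0,0,0],"slide": [0,0,0],"claw": 10}]'

```text
t: 16.82
eef_pos: [500.9, -125.0, 106.5]
tcp_rot: [-2.844, 0.002, 0.296]
ft_force: [-1.0, -0.8, 11.7]
opening: 0.242
grip_force: 30.0
```

```bash
python3 look.py pics/t6.png; cat > ang.py <<'E'
from h import *
import sys
T=dict(np.load("top.npz")); d=ray(T,(305.3,171.7),46)[:2]
# args: crop px of rim centre, handle tip (crop 230,110 x4)
u=list(map(float,sys.argv[1:]))
m=ray(T,(230+u[0]/4,110+u[1]/4),128)[:2]; h=ray(T,(230+u[2]/4,110+u[3]/4),95)[:2]
f=lambda w:(np.arctan2(w[1],w[0]).round(3),np.linalg.norm(w).round(1))
print("cup->handle",f(h-m),"axis->handle",f(h-d),"cup->axis",f(d-m),m)
E
python3 ang.py 306 260 336 158
```

```text
16.82 {'ft_force': array([-0.99, -0.8 , 11.72]), 'moment': array([0.44, 0.03, 0.06]), 'eef_pos': array([ 500.88, -124.98,  106.52])}
mug_handle [312.3 166.6] 0.89 [625.7 -83.4] ang -1.13
mug [313.6 168.8] 0.56 [620.8 -86.5] ang -1.51
pointer [308.3 207.9] 0.55 [531.8 -76.5] ang -3.08
turntable [307.8 204.6] 0.96 [542.4 -79. ] ang -3.04
cup->handle (np.float64(-0.303), np.float64(66.4)) axis->handle (np.float64(-0.345), np.float64(47.1)) cup->axis (np.float64(-0.201), np.float64(19.5)) [600.7 -66.7]
```

View pics/t6.png

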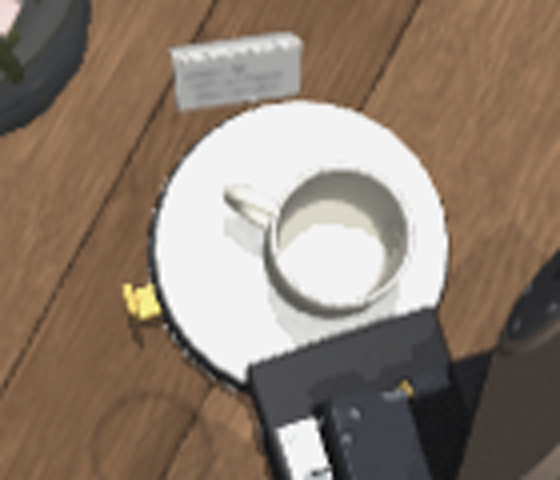

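```bash
python3 ang.py 339 239 235 195
```

```text
cup->handle (np.float64(1.085), np.float64(63.7)) axis->handle (np.float64(1.08), np.float64(47.5)) cup->axis (np.float64(1.102), np.float64(16.1)) [612.5 -85. ]
```

Both estimates give the handle at 1.085 rad, so the rate is 0.238 rad/s. The pointer is at about 1.88, which leaves about 3.3 s including the looks already spent.

jog_arm --targets '[{"turn": [0,0,0],"slide": [0,0,0],"claw": 10},{"turn": [0,0,0],"slide": [0,0,0],"claw": 10},{"turn": [0,0,0],"slide": [0,0,0],"claw": 10},{"turn": [0,0,0],"slide": [0,0,0],"claw": 10},{"turn": [0,0,0],"slide": [0,0,0],"claw": 10}]'

```text
t: 17.7
eef_pos: [500.9, -125.0, 106.5]
tcp_rot: [-2.844, 0.002, 0.296]
ft_force: [0.2, 0.5, 12.9]
opening: 0.242
grip_force: 30.0
```

jog_arm --targets '[{"turn": [0,0,0],"slide": [0,0,0],"claw": 10},{"turn": [0,0,0],"slide": [0,0,0],"claw": 10},{"turn": [0,0,0],"slide": [0,0,0],"claw": 10},{"turn": [0,0,0],"slide": [0,0,0],"claw": 10},{"turn": [0,0,0],"slide": [0,0,0],"claw": 10}]'

```text
t: 18.32
eef_pos: [500.9, -125.0, 106.5]
tcp_rot: [-2.844, 0.002, 0.296]
ft_force: [-0.6, -0.3, 11.2]
opening: 0.247
grip_force: 30.0
```

jog_arm --targets '[{"turn": [0,0,0],"slide": [0,0,0],"claw": 10},{"turn": [0,0,0],"slide": [0,0,0],"claw": 10},{"turn": [0,0,0],"slide": [0,0,0],"claw": 10},{"turn": [0,0,0],"slide": [0,0,0],"claw": 10},{"turn": [0,0,0],"slide": [0,0,0],"claw": 10}]'

```text
t: 18.95
eef_pos: [500.9, -125.0, 106.5]
tcp_rot: [-2.844, 0.003, 0.296]
ft_force: [-0.2, -0.7, 12.5]
opening: 0.245
grip_force: 30.0
```

jog_arm --targets '[{"turn": [0,0,0],"slide": [0,0,0],"claw": 10},{"turn": [0,0,0],"slide": [0,0,0],"claw": 10},{"turn": [0,0,0],"slide": [0,0,0],"claw": 10},{"turn": [0,0,0],"slide": [0,0,0],"claw": 10},{"turn": [0,0,0],"slide": [0,0,0],"claw": 10}]'

```text
t: 19.58
eef_pos: [500.9, -125.0, 106.5]
tcp_rot: [-2.844, 0.002, 0.296]
ft_force: [0.4, -0.2, 12.1]
opening: 0.243
grip_force: 30.0
```

jog_arm --targets '[{"turn": [0,0,0],"slide": [0,0,0],"claw": 10},{"turn": [0,0,0],"slide": [0,0,0],"claw": 10},{"turn": [0,0,0],"slide": [0,0,0],"claw": 10},{"turn": [0,0,0],"slide": [0.3,-1,3.5],"claw": 10},{"turn": [0,0,0],"slide": [0,0,0],"claw": 10}]'

```text
t: 20.2
eef_pos: [500.6, -125.5, 109.3]
tcp_rot: [-2.843, 0.004, 0.296]
ft_force: [0.0, 5.5, 2.5]
opening: 0.247
grip_force: 30.0
```

```bash
python3 look.py pics/t7.png
```

```text
20.2 {'ft_force': array([0.03, 5.51, 2.51]), 'moment': array([ 0.82, -0.06, -0.07]), 'eef_pos': array([ 500.63, -125.52,  109.27])}
mug_handle [309.2 164.5] 0.55 [630.5 -76.2] ang -0.45
mug [315.8 168.2] 0.87 [622.2 -91.6] ang -1.45
pointer [306.4 207.5] 0.6 [532.7 -72.1] ang -3.13
turntable [311.1 205.9] 0.73 [539.2 -87.2] ang -2.94
```

View pics/t7.png

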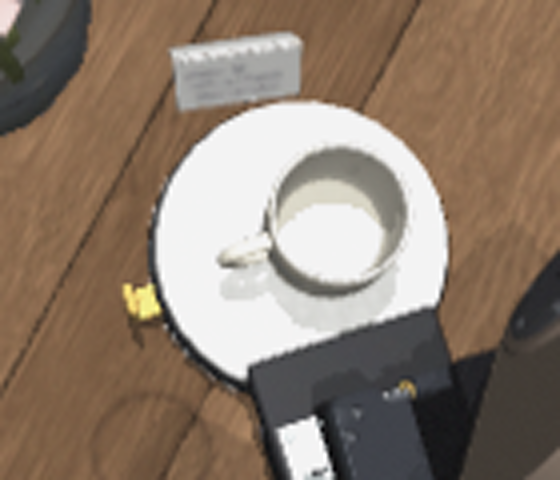

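The handle tip is at crop (228,257) and the cup's centre at (338,216), pointing towards the pointer at (143,301).

```bash
python3 ang.py 338 216 228 256; python3 ang.py 338 216 143 300;  python3 - <<'E'
from h import *
T=dict(np.load("top.npz"))
c=np.load("cur.npz")["frame"]
# disc centre by white-mask ellipse fit on the current frame
h=cv2.cvtColor(c,cv2.COLOR_BGR2HSV); m=((h[...,1]<25)&(h[...,2]>215)).astype(np.uint8)
m[:, :262]=0; m[:, 350:]=0; m[:130]=0; m[205:]=0
cn=max(cv2.findContours(m,cv2.RETR_EXTERNAL,cv2.CHAIN_APPROX_NONE)[0],key=len)
p=cn[:,0].astype(float); k=(p[:,1]<190); q=np.array([ray(T,x,46)[:2] for x in p[k]])
from scipy.optimize import least_squares
r=least_squares(lambda v:np.hypot(*(q-v[:2]).T)-v[2],[620,-71,88],loss="soft_l1"); print("disc fit",r.x.round(1))
b=(h[...,0]>18)&(h[...,0]<35)&(h[...,1]>110)&(h[...,2]>150); b[:,:255]=0;b[:,275:]=0;b[:175]=0;b[195:]=0
ys,xs=np.nonzero(b); P=ray(T,(xs.mean(),ys.mean()),57); w=P[:2]-r.x[:2]; print("pointer",P,np.arctan2(w[1],w[0]),np.hypot(*w))
E
```

```text
cup->handle (np.float64(1.868), np.float64(62.2)) axis->handle (np.float64(1.842), np.float64(47.4)) cup->axis (np.float64(1.95), np.float64(14.9)) [625.3 -84.4]
cup->handle (np.float64(1.957), np.float64(116.4)) axis->handle (np.float64(1.958), np.float64(101.5)) cup->axis (np.float64(1.95), np.float64(14.9)) [625.3 -84.4]
disc fit [622.9 -69.5  84.7]
pointer [585.9  26.9  57. ] 1.9369487949951545 103.2647671461566
```

Handle at ≈1.86 rad against the pointer at ≈1.9, well inside the tolerance. I'll centre the stick, open and leave.

jog_arm --targets '[{"turn": [-5.4,-1.7,0],"slide": [-1.5,5.1,1.5],"claw": 10},{"turn": [-5.4,-1.7,0],"slide": [-1.5,5.1,1],"claw": 10},{"turn": [-5.4,-1.7,0],"slide": [-1.5,5.1,0.5],"claw": 10},{"turn": [0,0,0],"slide": [0,0,0],"claw": 10},{"turn": [0,0,0],"slide": [0,0,0],"claw": 10}]'

```text
t: 21.08
eef_pos: [496.7, -111.4, 112.2]
tcp_rot: [-3.139, 0.0, 0.295]
ft_force: [-0.6, 1.1, 1.2]
opening: 0.241
grip_force: 30.0
```

jog_arm --targets '[{"turn": [0,0,0],"slide": [0,0,0],"claw": 80},{"turn": [0,0,0],"slide": [0,0,0],"claw": 80},{"turn": [0,0,0],"slide": [0,0,0],"claw": 80},{"turn": [0,0,0],"slide": [0,0,0],"claw": 80},{"turn": [0,0,0],"slide": [0,0,0],"claw": 80}]'

```text
t: 21.7
eef_pos: [496.7, -111.2, 112.3]
tcp_rot: [-3.142, 0.0, 0.295]
ft_force: [0.7, 0.1, 0.6]
opening: 0.715
grip_force: 0.0
```

jog_arm --targets '[{"turn": [0,0,0],"slide": [0,0,15],"claw": 80},{"turn": [0,0,0],"slide": [0,0,40],"claw": 80},{"turn": [0,0,0],"slide": [0,0,50],"claw": 80},{"turn": [0,0,0],"slide": [-34,-50,10],"claw": 80},{"turn": [0,0,0],"slide": [-34,-50,0],"claw": 80}]'

```text
t: 22.32
eef_pos: [428.3, -212.0, 229.6]
tcp_rot: [3.139, -0.002, 0.297]
ft_force: [1.1, -0.5, -1.0]
opening: 0.803
grip_force: 0.0
```

jog_arm --targets '[{"turn": [0,0,0],"slide": [-34,-50,0],"claw": 80},{"turn": [0,0,0],"slide": [-34,-50,0],"claw": 80},{"turn": [0,0,0],"slide": [-34,-50,0],"claw": 80},{"turn": [0,0,0],"slide": [0,0,0],"claw": 80},{"turn": [0,0,0],"slide": [0,0,0],"claw": 80}]'

```text
t: 22.95
eef_pos: [326.7, -360.9, 228.0]
tcp_rot: [3.141, -0.0, 0.294]
ft_force: [0.0, 0.8, -0.0]
opening: 0.8
grip_force: 0.0
```

```bash
python3 look.py pics/t8.png; python3 - <<'E'
from h import *
c=read_camera("top"); cv2.imwrite("pics/t9.png",cv2.resize(c["frame"][110:260,230:370],None,fx=4,fy=4,interpolation=cv2.INTER_CUBIC))
E
```

```text
22.95 {'ft_force': array([ 0.03,  0.76, -0.03]), 'moment': array([-0.01, -0.02, -0.02]), 'eef_pos': array([ 326.68, -360.89,  227.96])}
mug_handle [311.3 164.4] 0.97 [630.8 -81.1] ang -0.74
mug [318.  168.6] 0.63 [621.3 -96.7] ang -1.51
pointer [319.6 217.5] 0.84 [ 509.4 -103.2] ang -2.86
turntable [322.3 215.4] 0.84 [ 516.1 -114.7] ang -2.74
turntable [162.3 272.5] 0.28 [375.5 273.2] ang 2.19
```

View pics/t9.png

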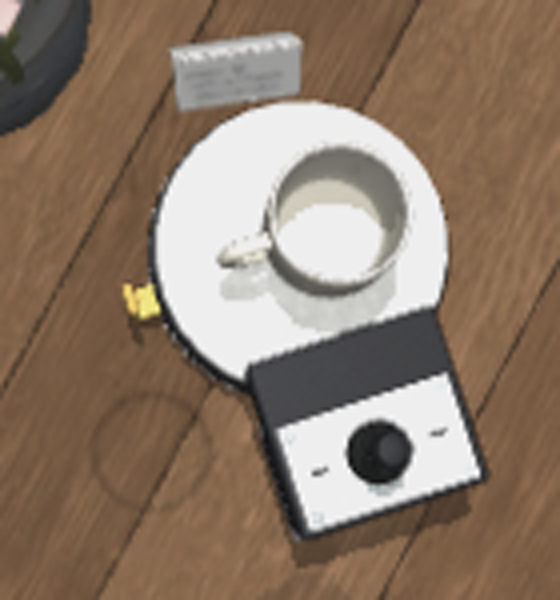

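The stick is back upright at (380,452), the unit hasn't moved, and the handle at (230,255) points at the pointer (143,300). The arm is clear, so I'm handing in.

```bash
python3 -c "
from cell import *
print(job_done())"
```

```text
the job is handed in; nothing more can be done
None
```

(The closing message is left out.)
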